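# Feel out the release notch of a hold-down clamp

## Task

The clamp block's release catch sits in a shallow notch somewhere along the far edge of its steel rail, the side turned away from you. Put a fingertip against the far face of one of the rail's two end blocks, feel along the edge from there until you find the notch, and push the catch inside it fully home so that the hold-down arm lifts and stays up, then back away. Nothing needs gripping: lift nothing, do not touch the hold-down arm, and leave the rubber stick, the weights, the tin and the tape roll where they are.

Things in the scene. Friction and masses are not known exactly. Their poses are not given: they have to be found in the camera images.
- clamp_block: Clamp block fixed to the bench: aluminium deck 86 x 276 x 12 mm with an upright bare steel rail along its far side. Origin on the bench under the block; x points to the far side (away from the robot, 8 to 29 degrees to the right of straight ahead), y along the rail, z up. Deck x -60 to +26 mm; rail x +26 to +50 mm, y -138 to +138 mm, z 0 to 48 mm: end block 28 mm, five bolted 44 mm segments, end block 28 mm.
- rail_edge (a point): Middle of the rail's far face (50 mm along the clamp block's x), 24 mm up. The face is flush and rigid but for one notch, centred in any one of the five segments (centres at y -88, -44, 0, 44, 88 mm): 38 mm wide, 6 mm deep, open to the far side and the top, as tall as the rail. Its floor is the release catch: plain steel plate 35 mm wide, 2.5 to 40.5 mm above the bench. The bench beyond is free.
- end_block_left: Solid end block of the rail at its +y end, 24 x 28 x 48 mm; origin at the centre of its underside, axes as the clamp block; its far face lies 12 mm along +x.
- end_block_right: Solid end block of the rail at its -y end, 24 x 28 x 48 mm; origin at the centre of its underside, axes as the clamp block; its far face lies 12 mm along +x.
- release_catch (a joint): Travel of the release catch into the rail (towards the clamp block's -x), in m: 0 = out, 0.009 = fully home at its stop. It slides with about 4 N of friction (no spring) and stays where it is left; an inner linkage lifts the hold-down arm by 0.05 rad per mm.
- hold_arm: Dark steel hold-down arm over the middle of the deck, 72 x 16 x 8 mm, on a pivot just in front of the rail; origin on the pivot, 37 mm above the bench. Lying level it reaches 64 mm from the pivot towards the robot; lifted by the catch it rises 0.45 rad. Not to be touched.
- hold_tip (a point): Point on the hold-down arm above its rubber foot, 55 mm from the pivot: 37 mm above the bench when down, about 61 mm when fully lifted.
- rubber_stick_1: Pale green rubber stick 18 x 42 x 13 mm, loose on the deck under the arm's foot; origin at the centre of its underside.
- weight_2: Brass weight with a knob, 30 mm across, 32 mm tall, loose on the deck near its +y end; origin at the centre of its underside.
- weight_3: Brass weight with a knob, 24 mm across, 26 mm tall, loose on the deck near its -y end; origin at the centre of its underside.
- weight_1: Larger brass weight, 36 mm across, 40 mm tall, loose on the bench to the left of or beyond the clamp block; origin at the centre of its underside.
- felt_tin: Round tin with a green lid, 66 mm across, 30 mm tall, loose on the bench to the left of or beyond the clamp block; origin at the centre of its underside.
- tape_white: White roll of tape lying flat, 102 mm across, 26 mm tall, loose on the bench to the left of the clamp block; origin at the centre of its underside.
There are look-alikes about, which are no part of the job. What is shaped like the part that bears release_catch but pink or purple is not meant.

How it is judged:
On the way, in this order (a step that is already met when the one before it is completed fails the run):
1. a fingertip touches one of the rail's end blocks before the catch is pressed home ((contact force between the fingers and end_block_left above 0.3 N or contact force between the fingers and end_block_right above 0.3 N) and value of joint release_catch below 0.004 m).
2. the catch in the notch is pushed fully home and the arm has lifted (value of joint release_catch above 0.0075 m and z of hold_tip in the frame of clamp_block above 0.055 m), for 0.1 s.
At the end, for the whole second after the job is handed in: The release catch is home (at least 7.5 of its 9 mm), the tip of the hold-down arm stands more than 55 mm above the bench and is at rest, and the rubber stick, weights, tin and tape roll are within 15 mm of where they stood (all of step 2 and linear speed of hold_arm below 0.02 m/s and distance of each of rubber_stick_1, weight_1, weight_2, weight_3, felt_tin, tape_white from where it was at the start of the episode below 0.015 m); the robot touches nothing.
It fails at once if the hold-down arm is touched by the robot (it must be lifted by the catch, not by hand) (contact force between any of the fingers, the arm and hold_arm above 1 N).
It fails at once if the rubber stick, a weight, the tin or the tape roll is lifted or shifted by more than 15 mm (distance of any of rubber_stick_1, weight_1, weight_2, weight_3, felt_tin, tape_white from where it was at the start of the episode above 0.015 m).
It also fails if it takes over 72 s, if anything falls off the work surface, if the arm or the gripper's body presses on something with over 40 N, if the wrist force passes 120 N, or if a joint passes its speed limit or range.

## Robot

A 6-joint arm with a two-finger parallel gripper is mounted at the origin on a cart in front of the work surface, level with it; the furniture and walls round the work are solid. World frame = base frame: x ahead of the robot, y to its left, z up, the work surface at z = 0. Lengths are in m, angles in rad, forces in N, time in s.
With the tool pointing down it reaches from about 0.325 to 0.85 m from the base axis. Payload 4.4 kg.
Tool frame: the origin (TCP) lies on the centre line of the jaws, within the pads' length; the fingertips stand 25 mm ahead of it and the grasp point (between the pads) lies 6 mm ahead of it; z points along the fingers, y is the line along which they close (so a half turn about z gives the same grasp; the last joint's range is limited). The gripper opens to 94 mm and grips with 3 to 60 N. Pads are 16 mm wide; open, the fingers measure 119 mm over their backs; the gripper's body (75 mm by 177 mm) begins 78 mm behind the grasp point.
Start: joints at [1.056, 0.207, 1.542, -0, 1.393, -0.15], TCP at [0.205, 0.537, 0.23] pointing down, gripper open.
Joint ranges: [-2.73, 2.73], [-0.86, 2.22], [0.23, 2.46], [-1.11, 4.25], [0.08, 2.63], [-2.82, 2.82]. Speed limits (rad/s): [2.79, 2.79, 3.14, 3.14, 3.14, 3.14].

## Interface

Orientations are given as a 3x3 rotation matrix whose columns are the frame's x, y, z axes.
In Python, from plant import manip gives the robot as it stands.
- The arm moves only by the tool step_arm, never from a script. Its argument "rows" is a list of rows, each an object with "fingers": the opening in per cent of the stroke, from 0 (shut) to 100 (fully open); "slide": the shift along the tool's x, y, z in m, a list of three; "yaw": the turn about the tool's z in degrees. A call has 1 to 20 rows; each row is the pose to reach, as a shift and turn from the pose commanded when the call began, along the tool's axes at that moment; what a row does not reach only later rows make up. A row lasts 1/12 s, in which the tool goes at most 41.7 mm and 7.16 degrees, less where a joint would pass 70% of its speed; a pose out of reach is approached as far as the arm can. A call with a gripper value outside its range is refused whole. The fingers move at their own pace and stop on an object; "newtons" is the grip in N (left out, the last holds). Time passes only in rows, so rows that repeat a pose let the fingers close. It gives the time, the measured TCP pose, the force, the opening and the grip force at its end, in the units of the state.
- manip.sense(): the state, without advancing time (a new reading comes with each control period).
- manip.read_camera(name): name is "side" or "top" or "wrist"; returns a dict with "color" (400x640x3 uint8, red, green, blue), "vertical_fov" (degrees; the focal length in pixels is half the picture's height over the tangent of half this angle, whatever the lens; pixels are square), "cx", "cy" (the principal point, pixels), "eye" and "orientation" of the camera in the world. Camera axes: x right, y up, looking along -z (the intrinsics and any distortion apply to the point x, -y, -z); pixel columns grow to the right and rows downward; lengths in m; the calibration is good to about 2 mm. A picture is of the moment at which its call begins. There is no depth.
- manip.finish_job(): hands the job in; it is judged then, once.
The state is a dict: "time_s": time; "joint_pos": joint angles; "qd": joint speeds; "tau": joint torques, N m; "ee_pos": TCP position; "tool_rot": TCP orientation; "force": force on the tool from outside, world axes, zero at the start; "wrist_torque": the same for the moment, N m; "opening": finger opening in m; "grasp_force": force on a finger pad.
Only numpy, scipy, OpenCV 4.12 (cv2) and the standard library are available. Lean on these libraries where they do the work, as an engineer would, in place of code of your own. Each camera call takes 0.05 s, during which the arm holds its last target. There are 200 camera calls.

## Working session

There is one attempt and no reset: what is moved stays moved. The work goes in short steps, Python scripts to look and compute and a tool call to move; the robot and the scene stay as the last step left them, time stands still between calls to the robot, and variables do not carry over. Pictures are saved under pics/ and viewed, at most 10 in all, crops included, and the job is handed in when it is done.

Besides the shell and the picture viewer there is one more tool, called after "Request:" as name(argument=value, ...), one argument or row to a line, values as JSON. step_arm: Moves the arm, as the interface text tells. Its arguments: {"type":"object","properties":{"rows":{"type":"array"},"newtons":{"type":"number"}},"required":["rows"]}

```bash
mkdir -p pics; python3 - <<'E'
from plant import manip
import cv2
s=manip.sense();print(s)
for n in("top","side"):
    c=manip.read_camera(n);cv2.imwrite(f"pics/{n}0.png",c["color"][:,:,::-1]);print(n,{k:v for k,v in c.items() if k!="color"})
E
```

```text
{'time_s': 0.0, 'joint_pos': array([ 1.05551881e+00,  2.07415060e-01,  1.54291856e+00, -2.35951021e-05,
        1.39348029e+00, -1.50485536e-01]), 'qd': array([ 2.72375249e-04, -3.25650131e-04,  1.08310659e-03,  2.61673256e-05,
       -1.00531675e-03, -6.55437104e-04]), 'tau': array([ 4.42944074e-04, -3.70876014e+01, -2.81415653e+01,  6.96622906e-02,
        3.62000184e-02, -1.85098957e-04]), 'ee_pos': array([0.20477798, 0.53651404, 0.22931033]), 'tool_rot': array([[-9.34199319e-01,  3.56749882e-01, -1.07436891e-03],
       [ 3.56751365e-01,  9.34197347e-01, -1.94427693e-03],
       [ 3.10052021e-04, -2.19962476e-03, -9.99997533e-01]]), 'force': array([ 0.8156267 , -1.40446701,  0.90387368]), 'wrist_torque': array([-0.045234  , -0.00964365, -0.01166703]), 'grasp_force': 0.0, 'opening': 0.094296953020475}
top {'vertical_fov': 55.908749442423094, 'cx': 321.93128625839176, 'cy': 200.8552508222133, 'eye': array([0.45723428, 0.12951837, 1.03986429]), 'orientation': array([[ 0.00928148,  0.99823719, -0.05862045],
       [-0.99988075,  0.00998839,  0.01177772],
       [ 0.01234249,  0.05850415,  0.99821086]])}
side {'vertical_fov': 54.62746459928048, 'cx': 319.8079341190638, 'cy': 198.81074253561545, 'eye': array([ 0.51814444, -0.62081745,  0.68439443]), 'orientation': array([[ 0.99947666,  0.00916726, -0.03102197],
       [-0.02946918,  0.65353381, -0.75632343],
       [ 0.01334049,  0.75684181,  0.65346194]])}
```

View pics/top0.png

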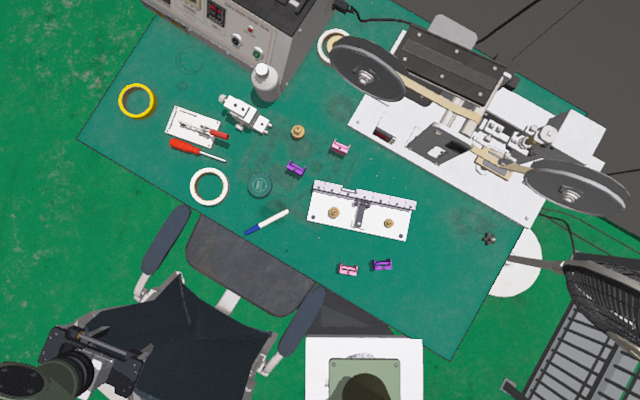

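View pics/side0.png

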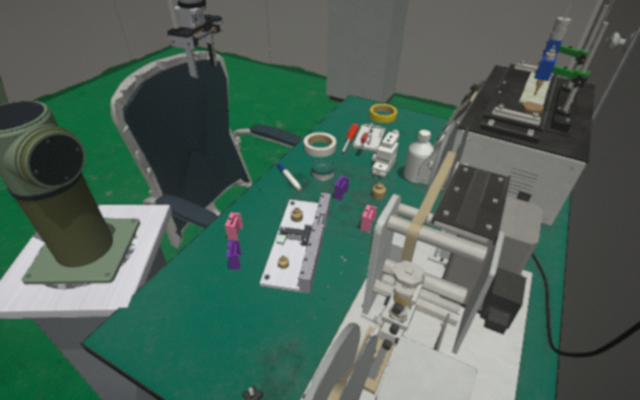

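The top view shows the clamp block around (362,210), with its rail along the upper edge from about (315,185) to (415,207). The pink and purple look-alikes are at (340,147), (296,168), (347,269) and (382,265). I'll enlarge the block.

```bash
python3 - <<'E'
import cv2
a=cv2.imread("pics/top0.png")[165:250,295:430];cv2.imwrite("pics/top0z.png",cv2.resize(a,None,fx=5.9,fy=5.9,interpolation=cv2.INTER_CUBIC))
a=cv2.imread("pics/side0.png")[170:300,240:400];cv2.imwrite("pics/side0z.png",cv2.resize(a,None,fx=4.5,fy=4.5,interpolation=cv2.INTER_CUBIC))
E
```

```text
(no output)
```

View pics/top0z.png

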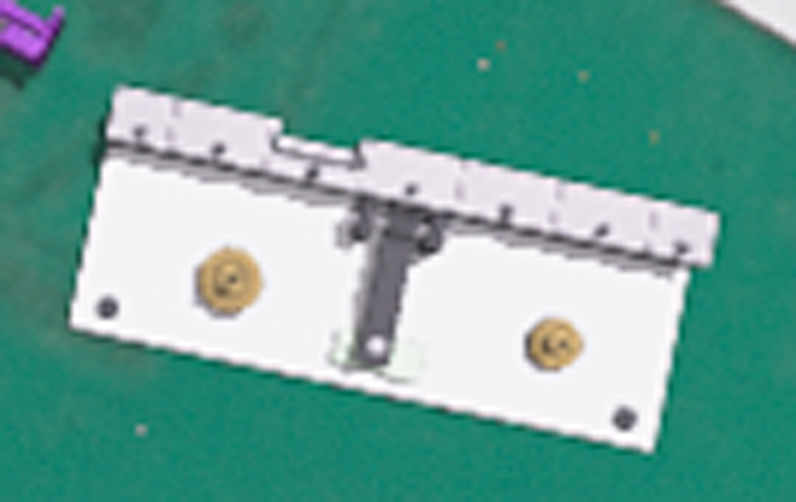

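View pics/side0z.png

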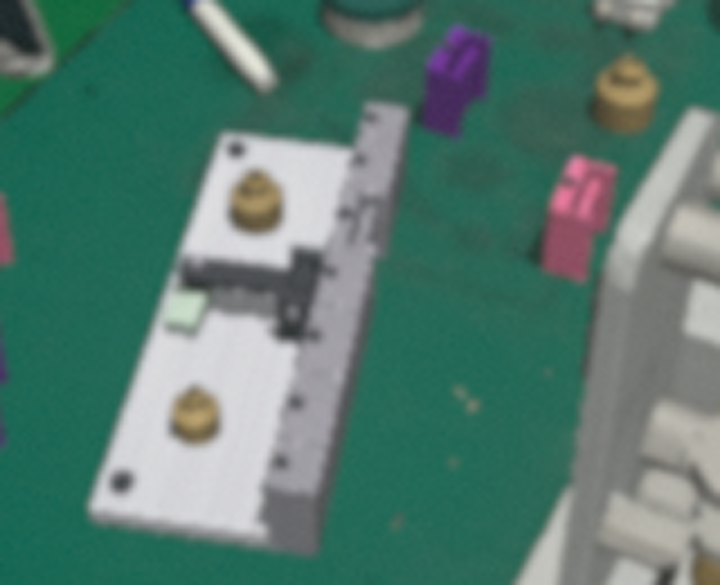

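The notch shows clearly in both views, in the second segment from the left (y = +44). In the top crop it spans about x 278–360; in the side crop it is near (365,225). Next I'll fit the block's pose.

```bash
cat > h.py <<'E'
from plant import manip
import numpy as np
def ray(c,u,v,z):
    f=200/np.tan(np.radians(c["vertical_fov"]/2));d=c["orientation"]@np.array([(u-c["cx"])/f,-(v-c["cy"])/f,-1])
    return c["eye"]+d*(z-c["eye"][2])/d[2]
E
python3 - <<'E'
from h import *
from scipy.optimize import least_squares
np.set_printoptions(precision=4,suppress=True)
T=manip.read_camera("top");S=manip.read_camera("side")
k=lambda p:((p[0]+.5)/5.9-.5+295,(p[1]+.5)/5.9-.5+165)
ks=lambda p:((p[0]+.5)/4.5-.5+240,(p[1]+.5)/4.5-.5+170)
pts=[(T,k,(118,88),(50,138,48)),(T,k,(718,214),(50,-138,48)),(T,k,(710,266),(26,-138,48)),(T,k,(70,326),(-60,138,12)),(T,k,(653,450),(-60,-138,12)),
(S,ks,(408,106),(50,138,48)),(S,ks,(222,131),(-60,138,12)),(S,ks,(92,514),(-60,-138,12)),(S,ks,(318,494),(50,-138,48)),(S,ks,(268,484),(26,-138,48))]
W=[ray(c,*f(p),q[2]/1e3) for c,f,p,q in pts]
def res(P,sel):
    c,s=np.cos(P[2]),np.sin(P[2]);R=np.array([[c,-s],[s,c]])
    return np.concatenate([W[i][:2]-P[:2]-R@(np.array(pts[i][3][:2])/1e3) for i in sel])
for sel in(range(5),range(5,10),range(10)):
    r=least_squares(res,[.55,.05,-.2],args=(sel,));P=r.x;print(P,np.degrees(P[2]));print(r.fun.reshape(-1,2)*1e3)
    c,s=np.cos(P[2]),np.sin(P[2]);R=np.array([[c,-s],[s,c]])
    for q in((278,122),(360,142)):print("notch local",R.T@(ray(T,*k(q),.048)[:2]-P[:2]))
    print("endL",P[:2]+R@[.05,.124],"notch",P[:2]+R@[.05,.044])
    for n,u,v,z in(("purple",296,165,.04),("purple2",305,172,.04),("pink",340,147,.04),("w1",297,131,.03),("plate",360,110,.05),("reel",365,70,.2)):print(n,R.T@(ray(T,u,v,z)[:2]-P[:2]))
E
```

```text
[ 0.4964  0.0126 -0.1984] -11.368384584167815
[[-0.7502 -0.2801]
 [-0.2297  0.8143]
 [-0.0556 -0.198 ]
 [ 0.629  -0.6669]
 [ 0.4065  0.3308]]
notch local [0.0492 0.0643]
notch local [0.048  0.0264]
endL [0.5699 0.1243] notch [0.5541 0.0459]
purple [0.078  0.1944]
purple2 [0.0646 0.167 ]
pink [0.1501 0.0893]
w1 [0.1707 0.2122]
plate [0.2569 0.0575]
reel [0.3019 0.0724]
[ 0.5002  0.0112 -0.1919] -10.994708113799005
[[ 0.2195  0.304 ]
 [ 0.5669  0.7815]
 [ 0.7207 -2.81  ]
 [-1.2601  0.1446]
 [-0.247   1.5799]]
notch local [0.0457 0.0646]
notch local [0.0442 0.0268]
endL [0.5729 0.1234] notch [0.5577 0.0449]
purple [0.0753 0.1946]
purple2 [0.0617 0.1672]
pink [0.1466 0.089 ]
w1 [0.1681 0.2117]
plate [0.2533 0.0565]
reel [0.2984 0.0711]
[ 0.4983  0.0119 -0.1951] -11.181053667731414
[[-2.2375  0.1606]
 [-2.602   1.4316]
 [-2.4125  0.4961]
 [-0.788   0.1266]
 [-1.8954  1.3007]
 [ 1.7086 -0.1398]
 [ 1.9872 -0.0134]
 [ 3.0219 -3.7775]
 [ 1.1099 -0.4719]
 [ 2.1079  0.8869]]
notch local [0.0474 0.0644]
notch local [0.0461 0.0266]
endL [0.5714 0.1239] notch [0.5559 0.0454]
purple [0.0766 0.1945]
purple2 [0.0631 0.1671]
pink [0.1484 0.0891]
w1 [0.1694 0.2119]
plate [0.2551 0.057 ]
reel [0.3002 0.0717]
```

```bash
cat >> h.py <<'E'
np.set_printoptions(precision=4,suppress=True)
P=np.array([.498,.012]);a=np.radians(-11.2);R=np.array([[np.cos(a),-np.sin(a)],[np.sin(a),np.cos(a)]])
def goal(lx,ly,z):
    s=manip.sense();w=np.append(P+R@[lx,ly],z)
    t=s["tool_rot"];want=np.append(-R[:,0],0);b=t.T@want
    print("world",w,"slide",t.T@(w-s["ee_pos"]),"yaw",np.degrees(np.arctan2(b[1],b[0])))
def local():
    s=manip.sense();print("local",R.T@(s["ee_pos"][:2]-P),s["ee_pos"][2],"F",R.T@s["force"][:2],s["force"][2],s["time_s"],s["opening"])
E
python3 -c "
from h import *
goal(.09,.127,.2)"
```

```text
world [0.611  0.1191 0.2   ] slide [-0.5283 -0.2452  0.03  ] yaw -9.701824822675752
```

Request:
step_arm(
  rows=[
    {"fingers": 0, "slide": [-0.026, -0.012, 0.001], "yaw": -0.5},
    {"fingers": 0, "slide": [-0.056, -0.026, 0.003], "yaw": -1},
    {"fingers": 0, "slide": [-0.088, -0.041, 0.005], "yaw": -1.6},
    {"fingers": 0, "slide": [-0.12, -0.056, 0.007], "yaw": -2.2},
    {"fingers": 0, "slide": [-0.152, -0.071, 0.009], "yaw": -2.8},
    {"fingers": 0, "slide": [-0.184, -0.085, 0.01], "yaw": -3.4},
    {"fingers": 0, "slide": [-0.216, -0.1, 0.012], "yaw": -4},
    {"fingers": 0, "slide": [-0.248, -0.115, 0.014], "yaw": -4.6},
    {"fingers": 0, "slide": [-0.28, -0.13, 0.016], "yaw": -5.2},
    {"fingers": 0, "slide": [-0.312, -0.145, 0.018], "yaw": -5.8},
    {"fingers": 0, "slide": [-0.344, -0.16, 0.02], "yaw": -6.4},
    {"fingers": 0, "slide": [-0.376, -0.175, 0.022], "yaw": -7},
    {"fingers": 0, "slide": [-0.408, -0.19, 0.024], "yaw": -7.6},
    {"fingers": 0, "slide": [-0.44, -0.205, 0.026], "yaw": -8.2},
    {"fingers": 0, "slide": [-0.472, -0.219, 0.028], "yaw": -8.8},
    {"fingers": 0, "slide": [-0.5, -0.232, 0.029], "yaw": -9.3},
    {"fingers": 0, "slide": [-0.52, -0.241, 0.03], "yaw": -9.7},
    {"fingers": 0, "slide": [-0.5283, -0.2452, 0.03], "yaw": -9.7},
    {"fingers": 0, "slide": [-0.5283, -0.2452, 0.03], "yaw": -9.7},
    {"fingers": 0, "slide": [-0.5283, -0.2452, 0.03], "yaw": -9.7},
  ],
)

```text
time_s: 1.87
ee_pos: [0.6106, 0.12, 0.2001]
tool_rot: [[-0.981, 0.195, -0.001], [0.195, 0.981, 0.001], [0.001, 0.0, -1.0]]
force: [0.3, 0.8, 0.8]
opening: 0.0006
grasp_force: 0.0
```

```bash
python3 - <<'E'
from h import *
import cv2
local();goal(.09,.127,.05)
c=manip.read_camera("wrist");cv2.imwrite("pics/w1.png",c["color"][:,:,::-1])
E
```

```text
local [0.0895 0.1278] 0.20006926839348327 F [0.144  0.8674] 0.7630756019319238 1.8667 0.0005599833716245964
world [0.611  0.1191 0.05  ] slide [-0.0007 -0.0008  0.1501] yaw -0.03666736581318457
```

View pics/w1.png

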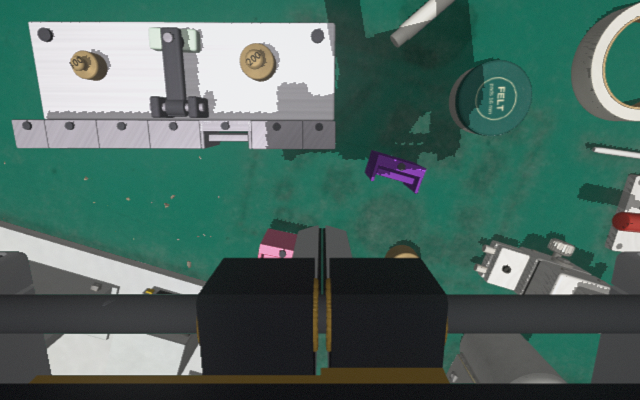

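The wrist view confirms it: the notch is at (225,136), the left end block at (319,135) and the shut fingers at column 322. The rail runs horizontally in the picture, so the yaw is aligned, and the space below the fingers is clear. I'll descend.

Request:
step_arm(
  rows=[
    {"fingers": 0, "slide": [0, 0, 0.02]},
    {"fingers": 0, "slide": [0, 0, 0.045]},
    {"fingers": 0, "slide": [0, 0, 0.07]},
    {"fingers": 0, "slide": [0, 0, 0.095]},
    {"fingers": 0, "slide": [0, 0, 0.12]},
    {"fingers": 0, "slide": [0, 0, 0.14]},
    {"fingers": 0, "slide": [0, 0, 0.152]},
    {"fingers": 0, "slide": [0, 0, 0.156]},
    {"fingers": 0, "slide": [0, 0, 0.156]},
    {"fingers": 0, "slide": [0.01, 0, 0.156]},
    {"fingers": 0, "slide": [0.018, 0, 0.156]},
    {"fingers": 0, "slide": [0.022, 0, 0.156]},
    {"fingers": 0, "slide": [0.022, 0, 0.156]},
    {"fingers": 0, "slide": [0.022, 0, 0.156]},
  ],
)

```text
schema error: expected keys fingers, slide, yaw
```

```bash
python3 -c "
from h import *
local()"
```

```text
local [0.089  0.1283] 0.20018849883826867 F [-0.3462 -0.6625] -0.2277299913745903 1.9167 0.0005906707255578912
```

Request:
step_arm(
  rows=[
    {"fingers": 0, "yaw": 0, "slide": [0, 0, 0.02]},
    {"fingers": 0, "yaw": 0, "slide": [0, 0, 0.045]},
    {"fingers": 0, "yaw": 0, "slide": [0, 0, 0.07]},
    {"fingers": 0, "yaw": 0, "slide": [0, 0, 0.095]},
    {"fingers": 0, "yaw": 0, "slide": [0, 0, 0.12]},
    {"fingers": 0, "yaw": 0, "slide": [0, 0, 0.14]},
    {"fingers": 0, "yaw": 0, "slide": [0, 0, 0.152]},
    {"fingers": 0, "yaw": 0, "slide": [0, 0, 0.156]},
    {"fingers": 0, "yaw": 0, "slide": [0, 0, 0.156]},
    {"fingers": 0, "yaw": 0, "slide": [0.01, 0, 0.156]},
    {"fingers": 0, "yaw": 0, "slide": [0.018, 0, 0.156]},
    {"fingers": 0, "yaw": 0, "slide": [0.022, 0, 0.156]},
    {"fingers": 0, "yaw": 0, "slide": [0.022, 0, 0.156]},
    {"fingers": 0, "yaw": 0, "slide": [0.022, 0, 0.156]},
  ],
)

```text
time_s: 3.08
ee_pos: [0.5901, 0.1241, 0.0455]
tool_rot: [[-0.981, 0.194, 0.002], [0.194, 0.981, 0.0], [-0.002, 0.0, -1.0]]
force: [-0.2, -0.3, 0.2]
opening: 0.0004
grasp_force: 0.0
```

```bash
python3 -c "
from h import *
local()"
```

```text
local [0.0686 0.1278] 0.04546843581605503 F [-0.1586 -0.3562] 0.20931938610454023 3.0833 0.0004123295593246932
```

Request:
step_arm(
  rows=[
    {"fingers": 0, "yaw": 0, "slide": [0.002, 0, 0]},
    {"fingers": 0, "yaw": 0, "slide": [0.004, 0, 0]},
    {"fingers": 0, "yaw": 0, "slide": [0.006, 0, 0]},
    {"fingers": 0, "yaw": 0, "slide": [0.007, 0, 0]},
    {"fingers": 0, "yaw": 0, "slide": [0.007, 0, 0]},
    {"fingers": 0, "yaw": 0, "slide": [0.007, 0, 0]},
  ],
)

```text
time_s: 3.58
ee_pos: [0.5827, 0.1252, 0.0444]
tool_rot: [[-0.981, 0.194, -0.0], [0.194, 0.981, -0.0], [0.0, -0.0, -1.0]]
force: [-0.9, -0.0, 0.3]
opening: 0.0001
grasp_force: 0.0
```

Request:
step_arm(
  rows=[
    {"fingers": 0, "yaw": 0, "slide": [0.001, 0, 0]},
    {"fingers": 0, "yaw": 0, "slide": [0.002, 0, 0]},
    {"fingers": 0, "yaw": 0, "slide": [0.002, 0, 0]},
    {"fingers": 0, "yaw": 0, "slide": [0.002, 0, 0]},
  ],
)

```text
time_s: 3.92
ee_pos: [0.5814, 0.1255, 0.0446]
tool_rot: [[-0.981, 0.194, 0.001], [0.194, 0.981, -0.0], [-0.001, 0.0, -1.0]]
force: [3.0, -0.1, -1.7]
opening: 0.0004
grasp_force: 1.1
```

Request:
step_arm(
  rows=[
    {"fingers": 0, "yaw": 0, "slide": [0.001, 0, 0]},
    {"fingers": 0, "yaw": 0, "slide": [0.001, 0, 0]},
    {"fingers": 0, "yaw": 0, "slide": [0.001, 0, 0]},
  ],
)

```text
time_s: 4.17
ee_pos: [0.5814, 0.1256, 0.0447]
tool_rot: [[-0.981, 0.194, 0.004], [0.194, 0.981, -0.0], [-0.004, 0.0, -1.0]]
force: [5.3, -0.9, -3.0]
opening: 0.0007
grasp_force: 2.5
```

```bash
python3 -c "
from h import *
local()"
```

```text
local [0.0597 0.1276] 0.0447096975461239 F [5.3943 0.1256] -3.001882703155244 4.1667 0.0006757301618969
```

Firm contact at 5.4 N on the left end block's far face. I'll slide along the edge under light pressure toward the notch.

Request:
step_arm(
  rows=[
    {"fingers": 0, "yaw": 0, "slide": [-0.001, -0.004, 0]},
    {"fingers": 0, "yaw": 0, "slide": [-0.001, -0.01, 0]},
    {"fingers": 0, "yaw": 0, "slide": [-0.001, -0.016, 0]},
    {"fingers": 0, "yaw": 0, "slide": [-0.001, -0.022, 0]},
    {"fingers": 0, "yaw": 0, "slide": [-0.001, -0.028, 0]},
    {"fingers": 0, "yaw": 0, "slide": [-0.001, -0.034, 0]},
    {"fingers": 0, "yaw": 0, "slide": [-0.001, -0.04, 0]},
    {"fingers": 0, "yaw": 0, "slide": [-0.001, -0.046, 0]},
    {"fingers": 0, "yaw": 0, "slide": [-0.001, -0.052, 0]},
    {"fingers": 0, "yaw": 0, "slide": [-0.001, -0.058, 0]},
    {"fingers": 0, "yaw": 0, "slide": [-0.001, -0.064, 0]},
    {"fingers": 0, "yaw": 0, "slide": [-0.001, -0.068, 0]},
    {"fingers": 0, "yaw": 0, "slide": [-0.001, -0.068, 0]},
  ],
)

```text
time_s: 5.25
ee_pos: [0.5676, 0.0577, 0.0445]
tool_rot: [[-0.981, 0.195, 0.0], [0.195, 0.981, -0.001], [-0.0, -0.001, -1.0]]
force: [4.9, -0.8, 0.2]
opening: 0.0005
grasp_force: 2.1
```

Request:
step_arm(
  rows=[
    {"fingers": 0, "yaw": 0, "slide": [0, -0.004, 0]},
    {"fingers": 0, "yaw": 0, "slide": [0, -0.008, 0]},
    {"fingers": 0, "yaw": 0, "slide": [0, -0.012, 0]},
    {"fingers": 0, "yaw": 0, "slide": [0, -0.014, 0]},
    {"fingers": 0, "yaw": 0, "slide": [0, -0.014, 0]},
    {"fingers": 0, "yaw": 0, "slide": [0, -0.014, 0]},
  ],
)

```text
time_s: 5.75
ee_pos: [0.5634, 0.0451, 0.0437]
tool_rot: [[-0.981, 0.194, -0.003], [0.194, 0.981, -0.0], [0.003, -0.001, -1.0]]
force: [-0.8, 0.3, 1.0]
opening: 0.0005
grasp_force: 0.0
```

```bash
python3 -c "
from h import *
local()"
```

```text
local [0.0578 0.0452] 0.04369406101457294 F [-0.8733  0.1362] 0.9628571846111258 5.75 0.0005209998777874504
```

The pressure vanished and the tip moved in, so the notch is where expected. Now I'll push the catch.

Request:
step_arm(
  rows=[
    {"fingers": 0, "yaw": 0, "slide": [0.002, 0, 0]},
    {"fingers": 0, "yaw": 0, "slide": [0.004, 0, 0]},
    {"fingers": 0, "yaw": 0, "slide": [0.006, 0, 0]},
    {"fingers": 0, "yaw": 0, "slide": [0.008, 0, 0]},
    {"fingers": 0, "yaw": 0, "slide": [0.01, 0, 0]},
    {"fingers": 0, "yaw": 0, "slide": [0.012, 0, 0]},
    {"fingers": 0, "yaw": 0, "slide": [0.014, 0, 0]},
    {"fingers": 0, "yaw": 0, "slide": [0.014, 0, 0]},
    {"fingers": 0, "yaw": 0, "slide": [0.014, 0, 0]},
  ],
)

```text
time_s: 6.5
ee_pos: [0.5515, 0.048, 0.0449]
tool_rot: [[-0.981, 0.194, 0.001], [0.194, 0.981, 0.0], [-0.001, 0.0, -1.0]]
force: [3.6, -0.1, -0.7]
opening: 0.0005
grasp_force: 2.0
```

```bash
python3 -c "
from h import *
local()"
```

```text
local [0.0454 0.0457] 0.04486054358603366 F [3.5686 0.5974] -0.6810794079871999 6.5 0.00047288604752373587
```

Request:
step_arm(
  rows=[
    {"fingers": 0, "yaw": 0, "slide": [0.001, 0, 0]},
    {"fingers": 0, "yaw": 0, "slide": [0.002, 0, 0]},
    {"fingers": 0, "yaw": 0, "slide": [0.003, 0, 0]},
    {"fingers": 0, "yaw": 0, "slide": [0.004, 0, 0]},
    {"fingers": 0, "yaw": 0, "slide": [0.004, 0, 0]},
    {"fingers": 0, "yaw": 0, "slide": [0.004, 0, 0]},
  ],
)

```text
time_s: 7.0
ee_pos: [0.5503, 0.0482, 0.045]
tool_rot: [[-0.981, 0.195, 0.007], [0.195, 0.981, -0.001], [-0.007, 0.001, -1.0]]
force: [11.6, -1.6, -6.9]
opening: 0.0003
grasp_force: 5.3
```

```bash
python3 -c "
from h import *
local()"
```

```text
local [0.0443 0.0457] 0.044992088915293556 F [11.6787  0.6943] -6.86772193564844 7.0 0.00028432391684751816
```

The tip met a hard stop about 15.4 mm past the face, which matches 6 + 9 mm, so the catch is home. I'll back away and check.

Request:
step_arm(
  rows=[
    {"fingers": 0, "yaw": 0, "slide": [-0.008, 0, 0]},
    {"fingers": 0, "yaw": 0, "slide": [-0.02, 0, 0]},
    {"fingers": 0, "yaw": 0, "slide": [-0.035, 0, 0]},
    {"fingers": 0, "yaw": 0, "slide": [-0.045, 0, 0]},
    {"fingers": 0, "yaw": 0, "slide": [-0.048, 0, -0.01]},
    {"fingers": 0, "yaw": 0, "slide": [-0.048, 0, -0.035]},
    {"fingers": 0, "yaw": 0, "slide": [-0.048, 0, -0.06]},
    {"fingers": 0, "yaw": 0, "slide": [-0.048, 0, -0.085]},
    {"fingers": 0, "yaw": 0, "slide": [-0.048, 0, -0.11]},
    {"fingers": 0, "yaw": 0, "slide": [-0.048, 0, -0.135]},
    {"fingers": 0, "yaw": 0, "slide": [-0.048, 0, -0.15]},
    {"fingers": 0, "yaw": 0, "slide": [-0.048, 0, -0.15]},
    {"fingers": 0, "yaw": 0, "slide": [-0.048, 0, -0.15]},
  ],
)

```text
time_s: 8.08
ee_pos: [0.5936, 0.0396, 0.1952]
tool_rot: [[-0.981, 0.194, -0.0], [0.194, 0.981, 0.0], [0.0, 0.0, -1.0]]
force: [-0.5, 0.7, -0.4]
opening: 0.0004
grasp_force: 0.0
```

```bash
python3 - <<'E'
from h import *
import cv2
local()
a=manip.read_camera("wrist")["color"][:,:,::-1]
b=cv2.resize(manip.read_camera("side")["color"][170:300,240:400,::-1],None,fx=3,fy=3)
a=cv2.resize(a,None,fx=.5,fy=.5);a=cv2.copyMakeBorder(a,0,190,0,0,cv2.BORDER_CONSTANT)
cv2.imwrite("pics/end.png",np.hstack([a,b]))
E
```

```text
local [0.0884 0.0456] 0.1952084852372345 F [-0.6019  0.5461] -0.35366386417885987 8.0833 0.0004454151826427134
```

View pics/end.png

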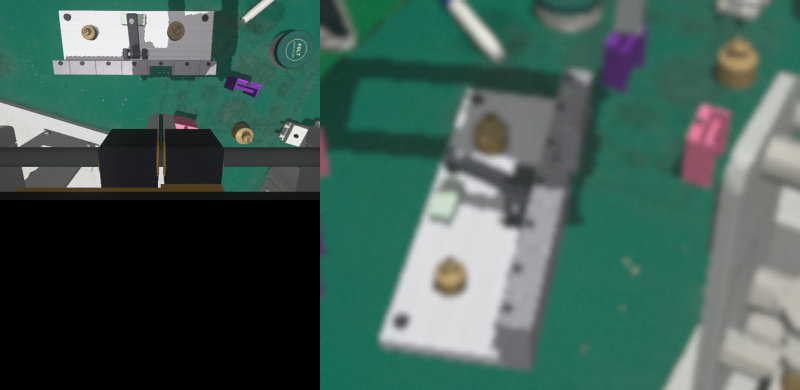

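The side view shows the hold-down arm tilted up, with its tip at about (455,160) clear of the stick. The wrist view shows the notch floor now deep, and nothing else has moved.

```bash
python3 -c "
from plant import manip
print(manip.finish_job())"
```

```text
the job is handed in; nothing more can be done
None
```

The job is handed in: I touched the left end block, felt along to the notch at y = +44 mm and pushed the catch to its stop; the hold-down arm lifted and stayed up after I backed away, though the judge gave no verdict.

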